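# Empty the tilt-out bin of ring cutters into its catch tray

## Robot

A 6-joint arm with a two-finger parallel gripper is mounted at the origin on a cart in front of the work surface, level with it; the furniture and walls round the work are solid. World frame = base frame: x ahead of the robot, y to its left, z up, the work surface at z = 0. Lengths are in m, angles in rad, forces in N, time in s.
With the tool pointing down it reaches from about 0.35 to 0.775 m from the base axis. Payload 5.5 kg.
Tool frame: the origin (TCP) lies at the very end of the fingers, on their centre line; the grasp point (between the pads) lies 19 mm behind it; z points along the fingers, x is the direction in which the jaws open and shut, and the axes are right-handed (so a half turn about z gives the same grasp; the last joint's range is limited). The gripper opens to 85 mm and grips with 20 to 120 N. Pads are 22 mm wide; open, the fingers measure 114 mm over their backs; the gripper's body (76 mm by 85 mm) begins 54 mm behind the grasp point. The pads swing forward as they close: fully open they stand 13 mm farther back than shut.
Start: joints at [1.014, 0.313, 0.046, 1.304, 0, 1.431], TCP at [0.233, 0.526, 0.231] pointing down, gripper open.
Joint ranges: [-2.76, 2.76], [-0.86, 1.69], [-1.03, 1.26], [-2.2, 2.34], [-1.47, 1.5], [-3.14, 3.14]. Speed limits (rad/s): [2.57, 2.57, 3.14, 3.14, 3.14, 3.14].

## Interface

Orientations are given as a unit quaternion [w, x, y, z].
In Python, from workcell import monitor, eyes, ticket gives the robot as it stands.
- The arm moves only by the tool send_rows, never from a script. Its argument "targets" is a list of rows, each a list of 5 numbers: the shift along the world's x, y, z in m, then the turn about the world's z in degrees, then the closure in counts, from 0 (fully open) to 255 (shut). A call has 1 to 12 rows; each row shifts and turns the commanded pose from where the row before left it; what a row does not reach is not made up. A row lasts 1/10 s, in which the tool goes at most 50 mm and 8.59 degrees, less where a joint would pass 70% of its speed; a pose out of reach is approached as far as the arm can. A call is refused whole if a number of a shift passes 0.05 or a number of a turn 8.59, either way. A call with a gripper value outside its range is refused whole. The fingers move at their own pace and stop on an object; "newtons" is the grip in N (left out, the last holds). Time passes only in rows, so rows that do not move let the fingers close. It gives the time, the measured TCP pose, the force and the opening at its end, in the units of the state.
- monitor.get_state(): the state, without advancing time (a new reading comes with each control period).
- eyes.read_camera(name): name is "side" or "top" or "wrist"; returns a dict with "img" (420x560x3 uint8, red, green, blue), "z_map" (420x560 float32, m along the optical axis (not along the pixel's ray), 0 where there is no reading), "camera_matrix" (3x3 intrinsics, pixels), "k1" (the pictures are not rectified: a ray, as slopes to the right and down, at radius r is drawn at 1 + k1 r^2 times it, then the intrinsics apply), "pose" (4x4, takes a point from camera to world coordinates); the wrist camera has in their place "T_tool_cam" (4x4, takes a point from camera to tool coordinates, whose origin is the TCP and whose axes are the tool frame's). Camera axes: x right, y down, z forward; pixel columns grow to the right and rows downward; lengths in m; the calibration is good to about 2 mm. A picture is of the moment at which its call begins: read the wrist's pose just before it.
- ticket.hand_in(): hands the job in, once; it reports no verdict.
Trained networks look in the newest picture that a camera, given by its name, has taken for a name from the list of things; names that differ only in an ending like _2 or _b are one class to them, and where a whole thing is asked for, a point or a joint stands for the part that bears it (a point fixed in the world has none). Each returns a list of dicts, best first, with "conf" (0 to 1); they miss things now and then, are a little off and sometimes report something else, mostly with a low value. They report only what shows in the picture. A call takes as long as a camera call.
- eyes.spot_in(name, camera): "xyz" ([x, y, z] in m, in world coordinates, good to about 4 mm: the middle of the surface that is visible of it).
- eyes.tip_of(name, camera): "xyz" ([x, y, z] in m, in world coordinates, good to about 4 mm: a listed point, or the origin of a listed thing).
The state is a dict: "clock": time; "joint_pos": joint angles; "qvel": joint speeds; "tau": joint torques, N m; "tcp_pos": TCP position; "orientation": TCP orientation; "wrist_force": force on the tool from outside, world axes, zero at the start; "ft_torque": the same for the moment, N m; "finger_gap": finger opening in m.
Only numpy, scipy, OpenCV 4.12 (cv2) and the standard library are available. Lean on these libraries where they do the work, as an engineer would, in place of code of your own. Each camera call takes 0.05 s, during which the arm holds its last target.

## Task

A red-lidded pot has been left standing in the catch tray of the blue tilt-out bin: first lift it out and stand it upright on the bench, clear of the tray. Then pull the bin forward by its yellow handle bar all the way to its stop, smoothly and without slamming it, so that both steel ring cutters slide out into the tray, and swing the empty bin back fully home. Leave the other things on the bench where they are.

Things in the scene. Friction and masses are not known exactly. Their poses are not given: they have to be found in the camera images.
- stand: fixed steel stand of the tilt-out bin with a built-in catch tray. Origin on the bench right under the bin's pivot axis; its -x axis points to the FRONT (where the tray lies and to which the bin tips; roughly the robot's left), y runs along the pivot axis, z up. Two grey cheeks, 6 mm thick, 40 mm wide along x, 185 mm high, stand at y = -57 and +57 mm and carry the pivot
- tray_center (a point): centre of the catch tray's floor, 6 mm above the bench; axes as the stand's. The tray is 255 mm along x (stand x -230 to +25 mm) by 156 mm along y outside, walls 5 mm thick, 36 mm high (40 mm at the front).
- clear_spot (a point): point on the bench top in the middle of a clear patch (about 120 mm across), beyond the front wall of the tray, nearer the bench edge than the flat kitchen scale and before the big cloth-covered tote: a good place for the pot
- pivot (a point): point on the bin's pivot axis midway between the cheeks, 155 mm above the bench; axes as the stand's. The blue bin is 76 mm wide; home, it reaches from 60 mm behind to 81 mm in front of this axis and from 101 to 218 mm above the bench, its front lip at 178 mm
- bin (a joint): tilt of the blue bin in rad: 0 = home (mouth up), grows as it tips forward, 2.09 (120 degrees) = hard stop. Friction hinge (0.14 N m, 1 to 2 N at the handle): it stays about where it is left
- handle (a point): centre of the yellow handle bar: round, 14 mm thick, along the stand's y axis, 76 mm free between its uprights, 52 mm above the bin's rear rim. Home: 55 mm behind (+x) and 115 mm above the pivot axis; it circles the pivot (radius 127 mm) over the top; at the stop 127 mm in front, 10 mm below it. Pinch it from above, fingers closing along stand x; it turns like an axle in upright fingers
- pot_center (a point): centre (31 mm up) of a white pot with a red screw lid, closed, 64 mm in diameter and 62 mm tall, about 0.09 kg, standing in the front part of the tray; graspable round the lid (the top 12 mm) or body from above
- ring_0_center (a point): centre of a plain steel ring cutter, 60 mm in diameter, 35 mm high, 40 g, lying in the bin at the start
- ring_1_center (a point): centre of a second, identical ring cutter, lying on the first at the start
- timer: bystander: green round kitchen timer, 62 mm in diameter, 40 mm high; origin at the centre of its underside
- pastry_brush: bystander: wooden pastry brush lying flat, 200 x 42 x 14 mm; origin at the centre of its underside
- small_pot: bystander: small white pot, 50 mm in diameter, 50 mm tall; origin at the centre of its underside

How it is judged:
By the outcome, as a careful person would: the job done as asked, in the order asked, and still so for the second after the job is handed in, with the robot touching nothing.
It also fails if it takes over 67 s, if anything falls off the work surface, if the arm or the gripper's body presses on something with over 40 N, if the wrist force passes 120 N, or if a joint passes its speed limit or range.

## Working session

There is one attempt and no reset: what is moved stays moved. The work goes in short steps, Python scripts to look and compute and a tool call to move; the robot and the scene stay as the last step left them, time stands still between calls to the robot, and variables do not carry over. Pictures are saved under pics/ and viewed, and the job is handed in when it is done.

Besides the shell and the picture viewer there is one more tool, called as a command line: name --pt "numbers of a row" for each row, then --argument value for the rest. send_rows: Moves the arm, as the interface text tells. Its arguments: {"type":"object","properties":{"targets":{"type":"array"},"newtons":{"type":"number"}},"required":["targets"]}

```bash
mkdir -p pics
cat > h.py <<'E'
from workcell import monitor, eyes, ticket
import numpy as np, cv2
def snap(cam,fn):
    d=eyes.read_camera(cam); cv2.imwrite('pics/'+fn,cv2.cvtColor(d['img'],cv2.COLOR_RGB2BGR)); return d
E
python3 - <<'E'
from h import *
s=monitor.get_state(); print(s)
for c in ['top','side']:
    d=snap(c,c+'0.png')
    print(c,d['pose'].round(3).tolist())
    for n in ['stand','tray_center','clear_spot','pivot','handle','pot_center','ring_0_center','timer','pastry_brush','small_pot']:
        r=eyes.tip_of(n,c); print(n,[(np.round(x['xyz'],3).tolist(),round(x['conf'],2)) for x in r[:2]])
print(monitor.get_state()['clock'])
E
```

```text
{'clock': 0.0, 'joint_pos': array([ 1.01439443e+00,  3.13971438e-01,  4.49496826e-02,  1.30355386e+00,
       -6.23780763e-07,  1.43120103e+00]), 'qvel': array([-4.82069349e-04,  4.35373777e-05, -8.55895532e-04, -1.00521535e-04,
       -1.83002253e-04,  7.78364966e-04]), 'tau': array([-1.38305953e-03, -4.80629396e+01,  2.98532295e+01,  1.93020335e-02,
        3.77800609e-05, -1.51830267e-05]), 'tcp_pos': array([0.2325215 , 0.52533607, 0.23041334]), 'orientation': array([ 3.77123400e-04,  8.38105425e-01,  5.45507566e-01, -8.05759096e-04]), 'wrist_force': array([ 0.38151708,  0.49912828, -0.21077766]), 'ft_torque': array([ 0.03871866,  0.01909527, -0.02608837]), 'finger_gap': 0.08504313529334896}
top [[-0.021, -0.998, 0.063, 0.459], [-1.0, 0.021, 0.001, 0.03], [-0.002, -0.063, -0.998, 1.226], [0.0, 0.0, 0.0, 1.0]]
stand [([0.501, -0.013, 0.002], 0.75)]
tray_center [([0.475, 0.086, 0.007], 0.77)]
clear_spot []
pivot [([0.505, -0.013, 0.155], 0.61)]
handle [([0.523, -0.068, 0.269], 0.75)]
pot_center [([0.458, 0.154, 0.042], 0.81)]
ring_0_center [([0.515, -0.031, 0.124], 0.56)]
timer [([0.503, -0.241, 0.002], 0.66)]
pastry_brush [([0.683, -0.013, 0.002], 0.91), ([0.503, -0.013, 0.154], 0.17)]
small_pot [([0.599, 0.184, 0.001], 0.73)]
side [[-0.939, -0.221, 0.263, 0.244], [-0.344, 0.601, -0.721, 0.835], [0.001, -0.768, -0.641, 0.851], [0.0, 0.0, 0.0, 1.0]]
stand [([0.507, -0.018, 0.004], 0.81)]
tray_center [([0.471, 0.083, 0.004], 0.72), ([0.505, -0.017, 0.005], 0.59)]
clear_spot []
pivot [([0.505, -0.012, 0.158], 0.64)]
handle [([0.519, -0.07, 0.27], 0.63)]
pot_center [([0.46, 0.155, 0.037], 0.62)]
ring_0_center [([0.508, -0.029, 0.125], 0.65)]
timer [([0.5, -0.24, 0.003], 0.47)]
pastry_brush [([0.686, -0.016, -0.002], 0.63)]
small_pot [([0.603, 0.188, -0.001], 0.69)]
1.1
```

View pics/top0.png

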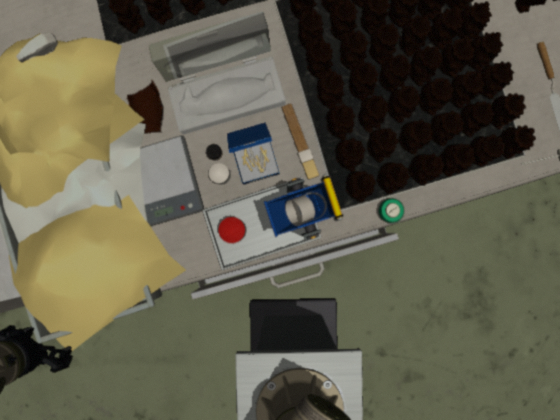

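View pics/side0.png

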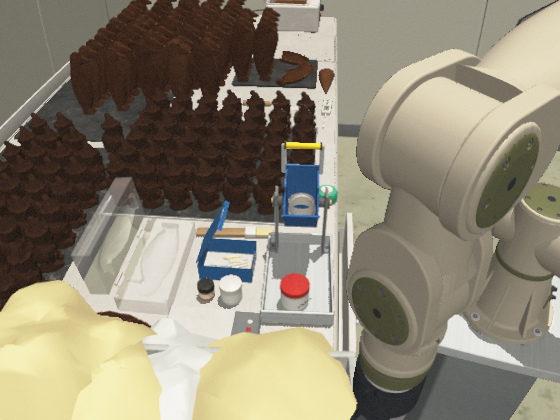

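```bash
cat >> h.py <<'E'
def cloud(d,T=None):
    K=d['camera_matrix'];z=d['z_map'];v,u=np.mgrid[0:420,0:560].astype(float)
    p=cv2.undistortPoints(np.stack([u.ravel(),v.ravel()],1).reshape(-1,1,2),K,np.array([d['k1'],0,0,0,0.])).reshape(420,560,2)
    P=np.dstack([p[...,0]*z,p[...,1]*z,z]); T=d['pose'] if T is None else T
    W=P@T[:3,:3].T+T[:3,3]; W[z<=0]=np.nan; return W
E
python3 - <<'E'
from h import *
d=snap('top','top1.png'); W=cloud(d); np.savez('w.npz',W=W,img=d['img'])
img=d['img'][140:300,130:420]; im=cv2.resize(img,None,fx=2.7,fy=2.7,interpolation=cv2.INTER_CUBIC)
cv2.imwrite('pics/z.png',cv2.cvtColor(im,cv2.COLOR_RGB2BGR))
hsv=cv2.cvtColor(d['img'],cv2.COLOR_RGB2HSV).astype(int); H,S,V=hsv[...,0],hsv[...,1],hsv[...,2]
red=((H<6)|(H>174))&(S>150)&(V>90); red[:, :150]=0; red[:180]=0; red[:,260:]=0;red[260:]=0
p=W[red]; print('red',len(p),np.nanmin(p,0),np.nanmax(p,0),np.nanmedian(p,0))
red2=red&(W[...,2]>.05);p=W[red2];print(cv2.minEnclosingCircle(p[:,:2].astype(np.float32)),p.mean(0))
ye=(H>22)&(H<33)&(S>180)&(V>100); ye[:,:310]=0; ye[:,350:]=0; ye[:170]=0; ye[225:]=0
p=W[ye]; print('yel',len(p),np.nanmedian(p,0)); p=p[p[:,2]>.24]; r=cv2.minAreaRect(p[:,:2].astype(np.float32)); print(r,p.mean(0)); c=np.cov(p[:,:2].T); w,v=np.linalg.eigh(c); print('axis',v[:,1])
# tray walls
m=(W[...,2]>.03)&(W[...,2]<.045); 
for (u,v) in [(190,243),(180,245),(195,240),(200,255),(185,260),(180,230),(198,225),(175,205),(200,212),(150,222),(188,272),(240,280),(170,250)]: print(u,v,W[v,u].round(3))
E
```

```text
red 535 [0.43202978 0.12307161 0.03109843] [0.52163475 0.28084178 0.07413996] [0.4624822  0.15385014 0.06780023]
((0.4622035622596741, 0.15344083309173584), 0.03155778348445892) [0.46176498 0.15328443 0.06778003]
yel 256 [ 0.52236322 -0.06662292  0.27605727]
((0.5220580101013184, -0.06752818822860718), (0.0764470025897026, 0.013035502284765244), 16.615354537963867) [ 0.52241035 -0.06679018  0.27593705]
axis [-0.96009989 -0.2796573 ]
190 243 [ 0.43   0.266 -0.002]
180 245 [ 0.425  0.291 -0.   ]
195 240 [0.437 0.253 0.002]
200 255 [0.399 0.241 0.   ]
185 260 [0.387 0.279 0.001]
180 230 [0.463 0.29  0.004]
198 225 [ 0.475  0.245 -0.003]
175 205 [0.524 0.295 0.037]
200 212 [0.507 0.239 0.001]
150 222 [0.484 0.359 0.034]
188 272 [ 0.357  0.272 -0.   ]
240 280 [ 0.33   0.146 -0.053]
170 250 [0.413 0.317 0.001]
```

View pics/z.png

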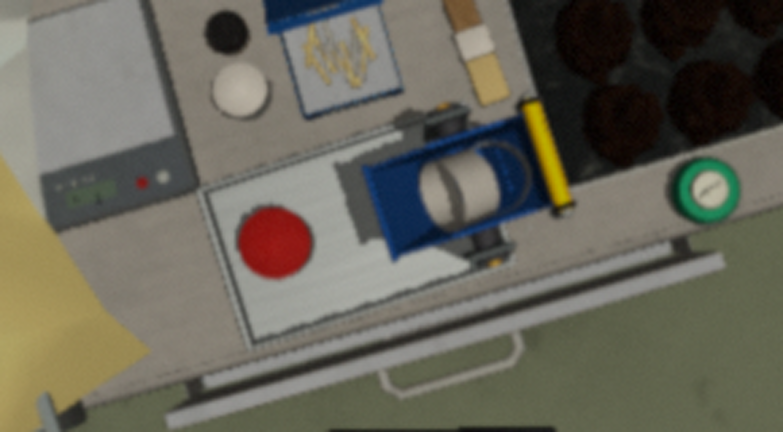

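Run:
```python
from h import *
W=np.load('w.npz')['W']; P=W.reshape(-1,3)
P=P[~np.isnan(P[:,0])]
for x in np.arange(.34,.54,.02):
    print(round(x,2),end=': ')
    for y in np.arange(.2,.46,.02):
        q=P[(abs(P[:,0]-x)<.01)&(abs(P[:,1]-y)<.01)]
        print('%4d'%(1000*np.max(q[:,2])) if len(q) else '   -',end=' ')
    print()
ys=np.array([.96,.28]);xs=np.array([.28,-.96])
S=(P[:,:2]-[.504,-.015]);sx=S@xs;sy=S@ys
for nm,a,b,lo,hi in [('front',sx,sy,-.26,-.2),('ypos',sy,sx,.05,.1),('yneg',-sy,sx,.05,.1)]:
    m=(a>lo)&(a<hi)&(P[:,2]>.028)&(P[:,2]<.05)&((abs(b)<.06) if nm=='front' else ((b<-.1)&(b>-.22)))
    print(nm,m.sum(),np.percentile(a[m],[5,50,95]).round(4),P[m,2].mean())
```

```text
0.34:   -1    1    5    5    3  111  129  147  159  169  175  184  188 
0.36:    7    6    5   78   99  117  141  155  166  178  182  188  194 
0.38:   35    4    5   82  108  127  147  156  170  177  185  191  195 
0.4:   43    4    5    5  111  128  145  156  167  173  182  193  199 
0.42:   43    4    4    4    4  125  138  151  162  173  184  194  197 
0.44:   42    4    4    4    3    5  132  145  156  170  183  192  200 
0.46:   43   43    4    2    5    5  117  135  148  163  178  184  191 
0.48:   12   42    3    6    4   30   38  128  146  156  164  171  177 
0.5:   12   45   35   35   38   40   39  127  135  147  150  157  163 
0.52:   39   39   38   39   40   39   40   38  125  134  140  147  151 
front 146 [-0.2307 -0.2273 -0.2243] 0.038661090284309134
ypos 114 [0.0711 0.0737 0.0762] 0.034873915495291403
yneg 100 [0.0735 0.076  0.0786] 0.03485667794805281
```

send_rows --pt "0.01 -0.02 0 -5 0" --pt "0.024 -0.04 0 -5 0" --pt "0.025 -0.04 0 -5 0" --pt "0.025 -0.04 0 -5 0" --pt "0.025 -0.04 0 -5 0" --pt "0.025 -0.04 0 -5 0" --pt "0.025 -0.04 0 -5 0" --pt "0.025 -0.04 0 -5 0" --pt "0.024 -0.04 0 -5 0" --pt "0.021 -0.032 0 -5 0" --pt "0 0 -0.03 0 0" --pt "0 0 0 0 0" --newtons 40

```text
clock: 2.35
tcp_pos: [0.4602, 0.1523, 0.1985]
orientation: [-0.0, 0.99, 0.139, -0.003]
wrist_force: [-0.5, -0.5, -0.7]
finger_gap: 0.0855
```

send_rows --pt "0.001 0.001 -0.03 0 0" --pt "0 0 -0.035 0 0" --pt "0 0 -0.035 0 0" --pt "0 0 -0.03 0 0" --pt "0 0 -0.02 0 0" --pt "0 0 -0.012 0 0" --pt "0 0 0 0 0" --pt "0 0 0 0 120" --pt "0 0 0 0 120" --pt "0 0 0 0 120" --pt "0 0 0 0 120" --pt "0 0 0 0 120" --newtons 40

```text
clock: 3.55
tcp_pos: [0.4639, 0.1552, 0.0411]
orientation: [-0.0, 0.99, 0.14, 0.001]
wrist_force: [-1.4, 1.7, 6.7]
finger_gap: 0.0628
```

Run:
```python
from h import *
snap('side','side1.png'); s=monitor.get_state(); print(s['finger_gap'],s['wrist_force'],s['tcp_pos'])
```

```text
0.06259432775692265 [-1.13788962  0.83626071  6.67770641] [0.46385664 0.15520181 0.04104389]
```

View pics/side1.png

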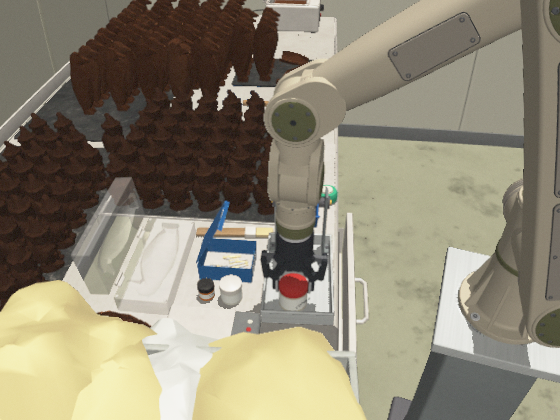

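send_rows --pt "0 0 0.008 0 120" --pt "0 0 0.02 0 120" --pt "0 0 0.03 0 120" --pt "0 0 0.03 0 120" --pt "0 0 0.025 0 120" --pt "0 0 0 0 120" --pt "0 0 0 0 120"

```text
clock: 4.3
tcp_pos: [0.4633, 0.1548, 0.1532]
orientation: [0.0, 0.99, 0.14, 0.001]
wrist_force: [0.4, 0.3, -1.4]
finger_gap: 0.0626
```

Run:
```python
from h import *
from scipy.spatial.transform import Rotation as R
s=monitor.get_state(); d=snap('wrist','wr1.png'); print(s['finger_gap'],s['wrist_force'],s['tcp_pos'])
T=np.eye(4);q=s['orientation'];T[:3,:3]=R.from_quat([q[1],q[2],q[3],q[0]]).as_matrix();T[:3,3]=s['tcp_pos']
W=cloud(d,T@d['T_tool_cam']); P=W.reshape(-1,3);P=P[~np.isnan(P[:,0])]
print(P.min(0),P.max(0))
for x in np.arange(.36,.54,.01):
    print('%.2f'%x,end=': ')
    for y in np.arange(.2,.36,.01):
        q=P[(abs(P[:,0]-x)<.005)&(abs(P[:,1]-y)<.005)]
        print('%4d'%(1000*np.max(q[:,2])) if len(q) else '   -',end=' ')
    print()
```

```text
0.06256002367120904 [ 0.38002543  0.29643913 -1.44932671] [0.46332567 0.15483189 0.15316946]
[-0.47409091 -1.31268754 -0.88959908] [0.7685965  0.42637957 0.24942789]
0.36:    1    2    1    1    1    1    2    1    2    1    -    -    -    -    -    - 
0.37:    2    2    2    1    2    2   72   79    1    2    -    -    -    -    -    - 
0.38:    1    1    2    2    2    2    1    2    1    1    -    -    -    -    -    - 
0.39:   38    2    2    2    2    2    1    2    2    2    2    -    -    -    -    - 
0.40:   41    1    1    1    2    2    1    1    1    2    2    -    -    -    -    - 
0.41:   40    1    2    1    2    2    2    2    1    2    1    -    -    -    -    - 
0.42:   41    1    1    1    1    2    1    2    1    1    2    0    -    -    -    - 
0.43:   41   40    2    1    1    1    2    1    2    2    2    1    -    -    -    - 
0.44:   40   41    1    1    1    1    2    2    1    1    2    1    -    -    -    - 
0.45:   38   40    1    2    2    2    1    2    1    2    2    2    -    -    -    - 
0.46:    8   41   40    1    1    1    2    2    2    1    2    1    1    -    -    - 
0.47:    7   41   41    1    1    1    1    1    1    1    2    2    2    -    -    - 
0.48:    9   39   41    1    2    1    1    1    3    2    2    2    2    -    -    - 
0.49:    8    8   41   39    1    1    1    2   31   33   34   35   35    -    -    - 
0.50:    8    8   42   40    2   33   34   36   37   36   36   36   37    -    -    - 
0.51:   35   38   40   41   35   36   36   36   37   37   36   37   37    -    -    - 
0.52:   38   37   37   35   36   37   37   37   37   36   36   38   37   34    -    - 
0.53:    1    1    1   33   35   36   37   36   37   36   36   36   37   35    -    - 
0.54:    1    1    1   29   35   36   36   36   36   36   43   44   44   44    -    -
```

View pics/wr1.png

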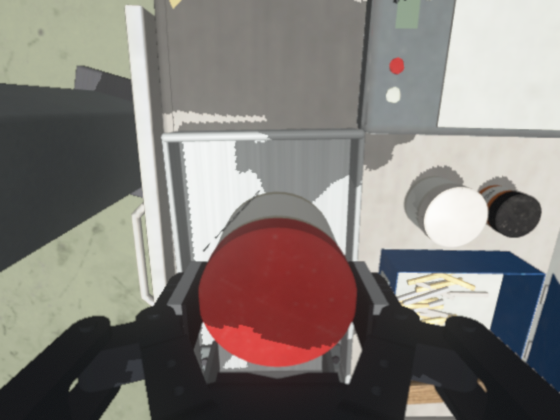

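send_rows --pt "-0.003 0.011 0 2 120" --pt "-0.004 0.018 0 3 120" --pt "-0.004 0.018 0 3 120" --pt "-0.004 0.018 0 3 120" --pt "-0.004 0.018 0 3 120" --pt "-0.004 0.014 0 0 120" --pt "0 0.006 -0.015 0 120" --pt "0 0 -0.03 0 120" --pt "0 0 -0.03 0 120" --pt "0 0 -0.02 0 120" --pt "0 0 -0.01 0 120" --pt "0 0 0 0 120"

```text
clock: 5.55
tcp_pos: [0.4382, 0.2575, 0.0456]
orientation: [0.0, 0.966, 0.26, -0.002]
wrist_force: [-0.1, -0.2, -0.4]
finger_gap: 0.0624
```

send_rows --pt "0 0 -0.006 0 120" --pt "0 0 -0.004 0 120" --pt "0 0 -0.002 0 120" --pt "0 0 0 0 120"

```text
clock: 5.95
tcp_pos: [0.44, 0.2578, 0.0355]
orientation: [-0.0, 0.966, 0.26, 0.0]
wrist_force: [-0.6, -0.4, -0.5]
finger_gap: 0.0625
```

Run:
```python
from h import *
snap('side','side2.png'); s=monitor.get_state(); print(s['finger_gap'],s['wrist_force'],s['tcp_pos'])
```

```text
0.0627654271135562 [ 0.28502405 -0.79634817 -0.8945115 ] [0.44000408 0.25783863 0.0356261 ]
```

View pics/side2.png

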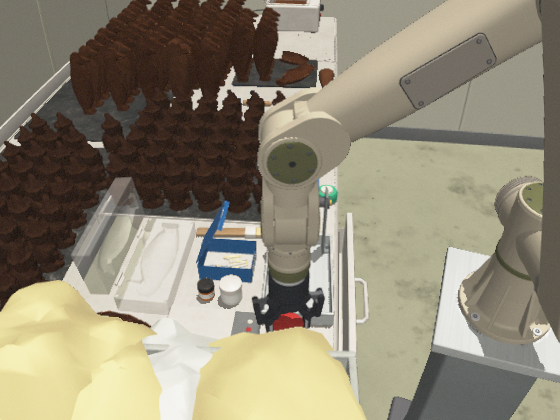

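Not yet in contact; lower in small steps.

send_rows --pt "0 0 -0.002 0 120" --pt "0 0 0 0 120"

```text
clock: 6.2
tcp_pos: [0.4403, 0.258, 0.035]
orientation: [-0.0, 0.966, 0.26, 0.001]
wrist_force: [-3.6, -1.3, 10.2]
finger_gap: 0.0622
```

send_rows --pt "0 0 -0.002 0 120" --pt "0 0 0 0 120"

```text
clock: 6.4
tcp_pos: [0.4403, 0.258, 0.0349]
orientation: [0.0, 0.966, 0.26, 0.001]
wrist_force: [-8.3, -3.3, 28.1]
finger_gap: 0.0623
```

send_rows --pt "0 0 0.003 0 120" --pt "0 0 0 0 50" --pt "0 0 0 0 30" --pt "0 0 0 0 30" --pt "0 0 0.006 0 30" --pt "0 0 0.02 0 30" --pt "0 0 0.03 0 30" --pt "0 0 0.035 0 30" --pt "0 0 0.04 0 30" --pt "0 0 0.04 0 30" --pt "0 0 0.03 0 0" --pt "0 0 0.02 0 0"

```text
clock: 7.6
tcp_pos: [0.4405, 0.2581, 0.2584]
orientation: [-0.0, 0.966, 0.26, 0.002]
wrist_force: [0.5, 0.8, -0.9]
finger_gap: 0.0854
```

Run:
```python
from h import *
s=monitor.get_state(); print(s['finger_gap'],s['wrist_force'],s['tcp_pos'])
snap('wrist','wr2.png')
for n in ['pot_center','clear_spot']: print(n,eyes.tip_of(n,'wrist'))
```

```text
0.08538430308467627 [ 0.54823307  0.8410237  -0.89484536] [0.44048004 0.25806234 0.25835155]
pot_center [{'xyz': [0.4445, 0.2599, 0.0313], 'conf': 0.74}]
clear_spot []
```

View pics/wr2.png

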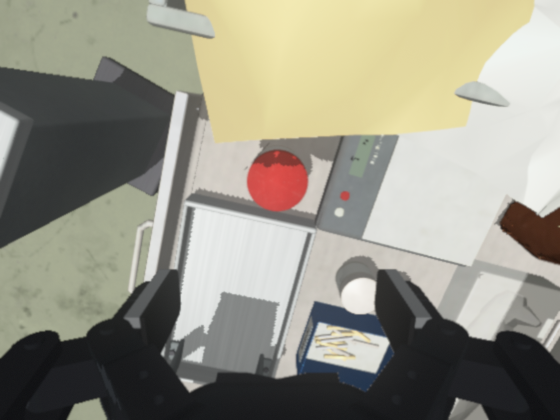

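send_rows --pt "0.004 -0.02 0.02 5 0" --pt "0.009 -0.035 0.02 8 0" --pt "0.009 -0.038 0.02 8 0" --pt "0.009 -0.038 0.015 8 0" --pt "0.009 -0.038 0 8 0" --pt "0.009 -0.038 0 8 0" --pt "0.009 -0.038 0 8 0" --pt "0.009 -0.035 0 8 0" --pt "0.009 -0.03 0 8 0" --pt "0.0055 -0.016 0 7 0" --pt "0 0 0 0 0" --pt "0 0 0 0 0"

```text
clock: 8.95
tcp_pos: [0.5207, -0.0681, 0.3287]
orientation: [-0.002, 0.602, 0.798, -0.0]
wrist_force: [-0.2, -0.2, -0.5]
finger_gap: 0.0855
```

Run:
```python
from h import *
from scipy.spatial.transform import Rotation as R
s=monitor.get_state(); d=snap('wrist','wr3.png'); print(s['finger_gap'],s['tcp_pos'],s['clock'],s['joint_pos'])
T=np.eye(4);q=s['orientation'];T[:3,:3]=R.from_quat([q[1],q[2],q[3],q[0]]).as_matrix();T[:3,3]=s['tcp_pos']
print('jaw yaw',np.degrees(np.arctan2(T[1,0],T[0,0])))
W=cloud(d,T@d['T_tool_cam'])
print('handle',eyes.tip_of('handle','wrist'), eyes.tip_of('pivot','wrist'))
hsv=cv2.cvtColor(d['img'],cv2.COLOR_RGB2HSV).astype(int); H,S,V=hsv[...,0],hsv[...,1],hsv[...,2]
m=(H>22)&(H<33)&(S>180)&(V>80)&(W[...,2]>.25)&(W[...,2]<.3); p=W[m]; print(len(p))
if len(p): print(p.mean(0),np.percentile(p[:,2],[5,50,95]),cv2.minAreaRect(p[:,:2].astype(np.float32)))
```

```text
0.08546781073410419 [ 0.52072969 -0.06806847  0.32873418] 8.95 [-2.83154514e-01  2.10153738e-01  1.45774145e-01  1.50955356e+00
  4.21844437e-04 -5.61149403e-01]
jaw yaw 105.92775478937261
handle [{'xyz': [0.517, -0.0647, 0.2665], 'conf': 0.7}] [{'xyz': [0.4985, -0.0054, 0.1439], 'conf': 0.39}]
0
```

View pics/wr3.png

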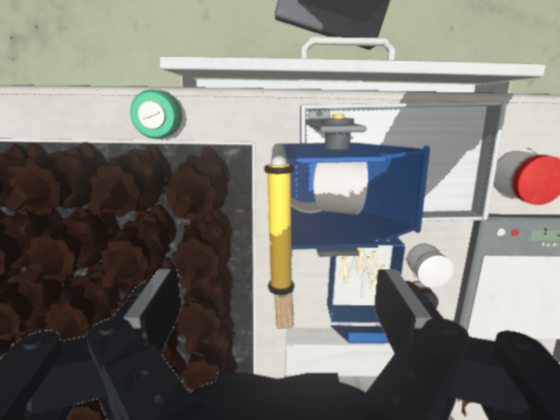

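Run:
```python
from h import *
from scipy.spatial.transform import Rotation as R
s=monitor.get_state(); d=eyes.read_camera('wrist')
T=np.eye(4);q=s['orientation'];T[:3,:3]=R.from_quat([q[1],q[2],q[3],q[0]]).as_matrix();T[:3,3]=s['tcp_pos']
W=cloud(d,T@d['T_tool_cam'])
print(d['img'][220,272:290:4],d['z_map'][220,272:290:4],W[220,280])
hsv=cv2.cvtColor(d['img'],cv2.COLOR_RGB2HSV).astype(int); H,S,V=hsv[...,0],hsv[...,1],hsv[...,2]
m=np.zeros(H.shape,bool); m[160:295,262:300]=1; m&=(S>150)&(H>18)&(H<35)
p=W[m&(W[...,2]>.2)]; print(m.sum(),len(p),np.nanmedian(W[m],0))
if len(p): print(p.mean(0),np.percentile(p[:,2],[5,50,95]),cv2.minAreaRect(p[:,:2].astype(np.float32)))
# bar axis from pixels at assumed height
v,u=np.where(m); (r)=cv2.minAreaRect(np.stack([u,v],1).astype(np.float32)); print(r)
K=d['camera_matrix']; n=cv2.undistortPoints(np.array([[r[0]]],np.float32),K,np.array([d['k1'],0,0,0,0.])).ravel()
C=T@d['T_tool_cam']; ray=C[:3,:3]@[n[0],n[1],1]; o=C[:3,3]; print(o+ray*(.270-o[2])/ray[2])
```

```text
[[252 238 100]
 [253 249 111]
 [253 247 108]
 [251 233  97]
 [200 167  73]] [0.20914195 0.2076019  0.20677    0.20786661 0.21023661] [ 0.51272171 -0.06653459  0.2773617 ]
1619 1613 [ 0.52520343 -0.06343958  0.27618027]
[ 0.52328876 -0.06418813  0.27602047] [0.27389054 0.27618027 0.27777487] ((0.5189867615699768, -0.06579504907131195), (0.08061985671520233, 0.01233265083283186), 16.583948135375977)
((278.0, 225.0), (122.0, 20.0), 90.0)
[ 0.51873801 -0.06605854  0.27      ]
```

send_rows --pt "0 0.001 -0.02 0.3 0" --pt "0 0 -0.03 0 0" --pt "0 0 -0.018 0 0" --pt "0 0 -0.01 0 0" --pt "0 0 0 0 0" --pt "0 0 0 0 140" --pt "0 0 0 0 200" --pt "0 0 0 0 230" --pt "0 0 0 0 240" --pt "0 0 0 0 240" --pt "0 0 0 0 240" --newtons 25

```text
clock: 10.25
tcp_pos: [0.5212, -0.0661, 0.2528]
orientation: [-0.0, 0.599, 0.801, 0.001]
wrist_force: [-1.0, 5.5, 4.6]
finger_gap: 0.0132
```

Run:
```python
from h import *
s=monitor.get_state(); d=snap('side','side3.png'); print(s['finger_gap'],s['tcp_pos'],s['wrist_force'],s['clock'])
```

```text
0.013178055872081592 [ 0.52120786 -0.06612855  0.25281164] [-0.97068165  5.48220799  4.62821546] 10.25
```

View pics/side3.png

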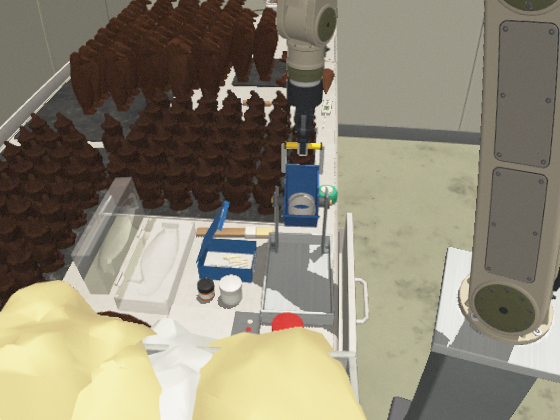

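Run:
```python
from h import *
n=42
t=np.linspace(0,1,n+1); s=t+0
# trapezoid-ish
f=lambda t: t-np.sin(2*np.pi*t)/(2*np.pi)*0.7
a=np.radians(64.4+120*f(t))
P=np.stack([.28*.127*np.cos(a),-.96*.127*np.cos(a),.127*np.sin(a)],1); P-=P[0]
R=np.round(P*2000)/2000; D=np.diff(R,axis=0)
for i in range(0,n,12): print([[*map(float,r.round(4)),0,240] for r in D[i:i+12]]); print(R[min(i+12,n)])
```

```text
[[-0.0005, 0.0015, 0.001, 0, 240], [-0.0005, 0.002, 0.0005, 0, 240], [-0.0005, 0.002, 0.001, 0, 240], [-0.0005, 0.002, 0.001, 0, 240], [-0.001, 0.0025, 0.001, 0, 240], [-0.001, 0.003, 0.001, 0, 240], [-0.001, 0.0035, 0.0015, 0, 240], [-0.001, 0.004, 0.001, 0, 240], [-0.0015, 0.005, 0.0015, 0, 240], [-0.0015, 0.0055, 0.001, 0, 240], [-0.0015, 0.006, 0.001, 0, 240], [-0.002, 0.0065, 0.0005, 0, 240]]
[-0.0125  0.0435  0.012 ]
[[-0.0025, 0.0075, 0.0005, 0, 240], [-0.002, 0.0075, 0.0, 0, 240], [-0.0025, 0.0085, -0.001, 0, 240], [-0.0025, 0.009, -0.0015, 0, 240], [-0.003, 0.009, -0.002, 0, 240], [-0.0025, 0.0095, -0.003, 0, 240], [-0.0025, 0.009, -0.004, 0, 240], [-0.003, 0.0095, -0.005, 0, 240], [-0.0025, 0.0085, -0.0055, 0, 240], [-0.0025, 0.0085, -0.0065, 0, 240], [-0.002, 0.0075, -0.0075, 0, 240], [-0.002, 0.007, -0.0075, 0, 240]]
[-0.042   0.1445 -0.031 ]
[[-0.002, 0.006, -0.0075, 0, 240], [-0.0015, 0.0055, -0.0085, 0, 240], [-0.0015, 0.0045, -0.008, 0, 240], [-0.001, 0.0035, -0.008, 0, 240], [-0.0005, 0.003, -0.0075, 0, 240], [-0.001, 0.0025, -0.007, 0, 240], [-0.0005, 0.0015, -0.007, 0, 240], [-0.0005, 0.0015, -0.006, 0, 240], [0.0, 0.001, -0.0055, 0, 240], [0.0, 0.0005, -0.005, 0, 240], [-0.0005, 0.0005, -0.0045, 0, 240], [0.0, 0.0, -0.004, 0, 240]]
[-0.051   0.1745 -0.1095]
[[0.0, 0.0, -0.0035, 0, 240], [0.0, 0.0, -0.0025, 0, 240], [0.0, 0.0, -0.0025, 0, 240], [0.0, 0.0, -0.0025, 0, 240], [0.0, 0.0, -0.002, 0, 240], [0.0, -0.0005, -0.002, 0, 240]]
[-0.051   0.174  -0.1245]
```

send_rows --pt "-0.0005 0.0015 0.001 0 240" --pt "-0.0005 0.002 0.0005 0 240" --pt "-0.0005 0.002 0.001 0 240" --pt "-0.0005 0.002 0.001 0 240" --pt "-0.001 0.0025 0.001 0 240" --pt "-0.001 0.003 0.001 0 240" --pt "-0.001 0.0035 0.0015 0 240" --pt "-0.001 0.004 0.001 0 240" --pt "-0.0015 0.005 0.0015 0 240" --pt "-0.0015 0.0055 0.001 0 240" --pt "-0.0015 0.006 0.001 0 240" --pt "-0.002 0.0065 0.0005 0 240"

```text
clock: 11.5
tcp_pos: [0.5083, -0.0236, 0.2651]
orientation: [0.0, 0.599, 0.801, -0.0]
wrist_force: [-1.9, -4.3, -0.9]
finger_gap: 0.0129
```

send_rows --pt "-0.0025 0.0075 0.0005 0 240" --pt "-0.002 0.0075 0.0 0 240" --pt "-0.0025 0.0085 -0.001 0 240" --pt "-0.0025 0.009 -0.0015 0 240" --pt "-0.003 0.009 -0.002 0 240" --pt "-0.0025 0.0095 -0.003 0 240" --pt "-0.0025 0.009 -0.004 0 240" --pt "-0.003 0.0095 -0.005 0 240" --pt "-0.0025 0.0085 -0.0055 0 240" --pt "-0.0025 0.0085 -0.0065 0 240" --pt "-0.002 0.0075 -0.0075 0 240" --pt "-0.002 0.007 -0.0075 0 240"

```text
clock: 12.7
tcp_pos: [0.478, 0.0782, 0.2203]
orientation: [-0.001, 0.599, 0.801, -0.001]
wrist_force: [-3.5, -2.9, 3.3]
finger_gap: 0.0131
```

send_rows --pt "-0.002 0.006 -0.0075 0 240" --pt "-0.0015 0.0055 -0.0085 0 240" --pt "-0.0015 0.0045 -0.008 0 240" --pt "-0.001 0.0035 -0.008 0 240" --pt "-0.0005 0.003 -0.0075 0 240" --pt "-0.001 0.0025 -0.007 0 240" --pt "-0.0005 0.0015 -0.007 0 240" --pt "-0.0005 0.0015 -0.006 0 240" --pt "0.0 0.001 -0.0055 0 240" --pt "0.0 0.0005 -0.005 0 240" --pt "-0.0005 0.0005 -0.0045 0 240" --pt "0.0 0.0 -0.004 0 240"

```text
clock: 13.9
tcp_pos: [0.4692, 0.1086, 0.1419]
orientation: [-0.002, 0.599, 0.801, 0.0]
wrist_force: [-5.5, 1.8, 1.4]
finger_gap: 0.0128
```

send_rows --pt "0.0 0.0 -0.003 0 240" --pt "0.0 0.0 -0.0025 0 240" --pt "0.0 0.0 -0.002 0 240" --pt "0.0 0.0 -0.002 0 240" --pt "0.0 0.0 -0.002 0 240"

```text
clock: 14.4
tcp_pos: [0.4692, 0.1088, 0.1305]
orientation: [-0.002, 0.599, 0.801, 0.001]
wrist_force: [-5.5, 2.6, 2.3]
finger_gap: 0.0132
```

send_rows --pt "0.0 0.0 -0.0015 0 240" --pt "0.0 0.0 -0.0015 0 240" --pt "0.0 0.0 -0.001 0 240" --pt "0.0 0.0 0 0 240"

```text
clock: 14.8
tcp_pos: [0.4692, 0.1087, 0.1264]
orientation: [-0.002, 0.599, 0.801, 0.001]
wrist_force: [-4.7, 2.1, 1.0]
finger_gap: 0.0134
```

send_rows --pt "0.0 -0.0003 -0.0015 0 240" --pt "0.0 -0.0003 -0.0015 0 240" --pt "0.0 0 0 0 240"

```text
clock: 15.1
tcp_pos: [0.4692, 0.1085, 0.1234]
orientation: [-0.002, 0.599, 0.801, 0.001]
wrist_force: [-4.2, 2.7, -0.7]
finger_gap: 0.0129
```

Run:
```python
from h import *
s=monitor.get_state(); print(s['finger_gap'],s['tcp_pos'],s['wrist_force'],s['clock'])
d=snap('side','side4.png');d=snap('top','top4.png')
for n in ['handle','pivot','ring_0_center','ring_1_center','bin']:
  for c in ['top','side']: print(n,c,eyes.spot_in(n,c) if n=='bin' else eyes.tip_of(n,c))
```

```text
0.012909611822629985 [0.46922662 0.10852481 0.12335497] [-4.1801973   2.74100837 -0.74579737] 15.1
handle top []
handle side [{'xyz': [0.4674, 0.1037, 0.1481], 'conf': 0.96}, {'xyz': [0.4402, 0.2592, 0.0338], 'conf': 0.25}]
pivot top []
pivot side []
ring_0_center top []
ring_0_center side [{'xyz': [0.4112, 0.1593, 0.0368], 'conf': 0.57}]
ring_1_center top []
ring_1_center side [{'xyz': [0.4735, 0.0906, 0.021], 'conf': 0.63}]
bin top [{'xyz': [0.4995, -0.0013, 0.2044], 'conf': 0.87}]
bin side [{'xyz': [0.4621, 0.0707, 0.159], 'conf': 0.62}, {'xyz': [0.6648, -0.0135, 0.0089], 'conf': 0.17}]
```

View pics/side4.png

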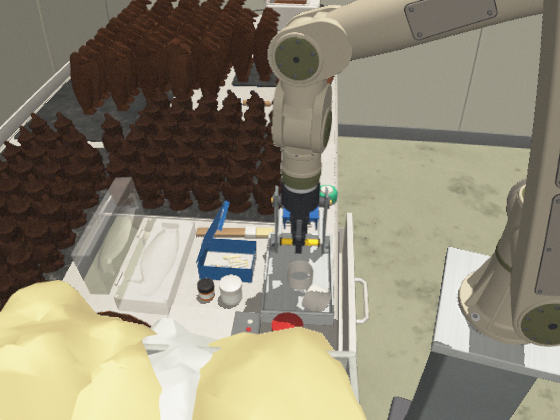

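View pics/top4.png

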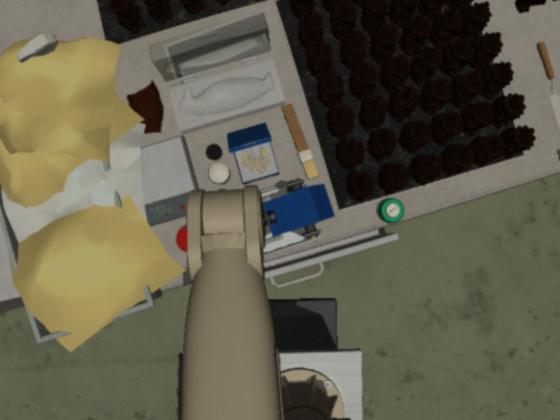

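send_rows --pt "0.0 -0.0003 -0.001 0 240" --pt "0.0 0 -0.001 0 240" --pt "0.0 0 0 0 240"

```text
clock: 16.0
tcp_pos: [0.4693, 0.1085, 0.1227]
orientation: [-0.002, 0.598, 0.801, 0.001]
wrist_force: [-8.0, 4.7, 11.0]
finger_gap: 0.0127
```

send_rows --pt "0.0 -0.0003 -0.001 0 240" --pt "0.0 0 -0.001 0 240" --pt "0.0 0 0 0 240"

```text
clock: 16.3
tcp_pos: [0.4694, 0.1086, 0.1224]
orientation: [-0.001, 0.598, 0.801, 0.002]
wrist_force: [-11.9, 4.1, 23.1]
finger_gap: 0.0125
```

Run:
```python
from h import *
d=snap('wrist','wr5.png')
d=eyes.read_camera('side'); im=cv2.resize(d['img'][180:350,230:370],None,fx=4,fy=3.5,interpolation=cv2.INTER_CUBIC); cv2.imwrite('pics/s5.png',cv2.cvtColor(im,cv2.COLOR_RGB2BGR))
print(monitor.get_state()['tcp_pos'])
```

```text
[0.46943154 0.10858458 0.12237949]
```

View pics/wr5.png

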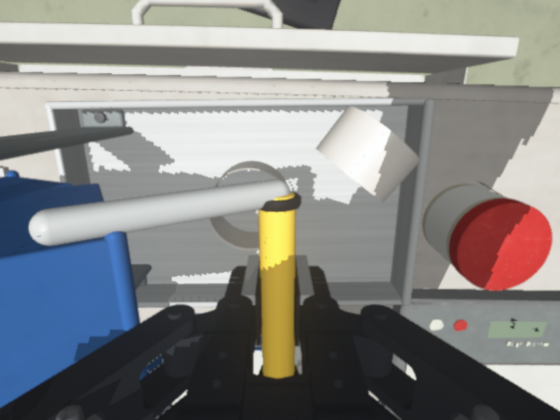

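View pics/s5.png

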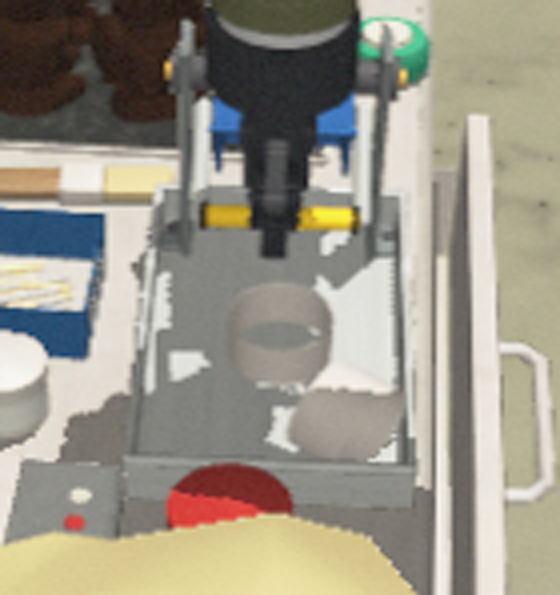

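send_rows --pt "0 0.0006 0.002 0 240" --pt "0 0.0006 0.0025 0 240" --pt "0 0 0.003 0 240" --pt "0 0 0.0035 0 240" --pt "0 0 0.004 0 240" --pt "0 0 0.0045 0 240" --pt "0 0 0.003 0 240" --pt "0 0 0.004 0 240" --pt "0.0005 -0.0005 0.0045 0 240" --pt "0.0 -0.0005 0.005 0 240" --pt "0.0 -0.001 0.0055 0 240" --pt "0.0005 -0.0015 0.006 0 240"

```text
clock: 17.6
tcp_pos: [0.4704, 0.1047, 0.1673]
orientation: [-0.002, 0.599, 0.801, 0.0]
wrist_force: [-5.5, 3.0, -3.1]
finger_gap: 0.013
```

send_rows --pt "0.0005 -0.0015 0.007 0 240" --pt "0.001 -0.0025 0.007 0 240" --pt "0.0005 -0.003 0.0075 0 240" --pt "0.001 -0.0035 0.008 0 240" --pt "0.0015 -0.0045 0.008 0 240" --pt "0.0015 -0.0055 0.0085 0 240" --pt "0.002 -0.006 0.0075 0 240" --pt "0.002 -0.007 0.0075 0 240" --pt "0.002 -0.0075 0.0075 0 240" --pt "0.0025 -0.0085 0.0065 0 240" --pt "0.0025 -0.0085 0.0055 0 240" --pt "0.003 -0.0095 0.005 0 240"

```text
clock: 18.8
tcp_pos: [0.4915, 0.0371, 0.2548]
orientation: [-0.0, 0.599, 0.801, 0.001]
wrist_force: [-6.3, 2.9, 4.1]
finger_gap: 0.0129
```

send_rows --pt "0.0025 -0.009 0.004 0 240" --pt "0.0025 -0.0095 0.003 0 240" --pt "0.003 -0.009 0.002 0 240" --pt "0.0025 -0.009 0.0015 0 240" --pt "0.0025 -0.0085 0.001 0 240" --pt "0.002 -0.0075 0 0 240" --pt "0.0025 -0.0075 -0.0005 0 240" --pt "0.002 -0.0065 -0.0005 0 240" --pt "0.0015 -0.006 -0.001 0 240" --pt "0.0015 -0.0055 -0.001 0 240" --pt "0.0015 -0.005 -0.0015 0 240" --pt "0.001 -0.004 -0.001 0 240"

```text
clock: 20.0
tcp_pos: [0.5181, -0.0512, 0.2594]
orientation: [0.001, 0.599, 0.801, 0.001]
wrist_force: [5.7, 4.6, 0.2]
finger_gap: 0.0131
```

send_rows --pt "0.001 -0.0035 -0.0015 0 240" --pt "0.001 -0.003 -0.001 0 240" --pt "0.001 -0.0025 -0.001 0 240" --pt "0.0005 -0.002 -0.001 0 240" --pt "0.0005 -0.002 -0.001 0 240" --pt "0.0005 -0.002 -0.0005 0 240" --pt "0.0005 -0.0015 -0.001 0 240" --pt "0 0 0 0 240"

```text
clock: 20.8
tcp_pos: [0.5223, -0.0658, 0.2531]
orientation: [0.0, 0.599, 0.801, 0.002]
wrist_force: [1.9, 9.1, 6.8]
finger_gap: 0.0133
```

send_rows --pt "0.0003 -0.001 -0.0005 0 240" --pt "0.0003 -0.001 -0.0005 0 240" --pt "0 0 0 0 240"

```text
clock: 21.1
tcp_pos: [0.5223, -0.0659, 0.2531]
orientation: [-0.001, 0.598, 0.801, 0.004]
wrist_force: [0.2, 14.5, 13.1]
finger_gap: 0.0128
```

send_rows --pt "0 0 0 0 200" --pt "0 0 0 0 120" --pt "0 0 0 0 0" --pt "0 0 0 0 0" --pt "0 0 0 0 0" --pt "0 0 0.01 0 0" --pt "0 0 0.03 0 0" --pt "0 0 0.04 0 0" --pt "0 0 0.04 0 0" --pt "0 0 0.03 0 0" --pt "0 0 0 0 0"

```text
clock: 22.2
tcp_pos: [0.523, -0.0696, 0.4066]
orientation: [0.004, 0.599, 0.801, 0.001]
wrist_force: [-0.1, -0.7, 0.3]
finger_gap: 0.0854
```

Run:
```python
from h import *
from scipy.spatial.transform import Rotation as R
s=monitor.get_state(); print(s['finger_gap'],s['tcp_pos'],s['wrist_force'],s['clock'])
d=snap('wrist','wr6.png')
T=np.eye(4);q=s['orientation'];T[:3,:3]=R.from_quat([q[1],q[2],q[3],q[0]]).as_matrix();T[:3,3]=s['tcp_pos']
W=cloud(d,T@d['T_tool_cam'])
hsv=cv2.cvtColor(d['img'],cv2.COLOR_RGB2HSV).astype(int); H,S,V=hsv[...,0],hsv[...,1],hsv[...,2]
m=(S>150)&(H>18)&(H<35)&(W[...,2]>.2); p=W[m]; print(len(p),p.mean(0),np.percentile(p[:,2],[5,50,95]),cv2.minAreaRect(p[:,:2].astype(np.float32)))
for n in ['handle','ring_0_center','pot_center']: print(eyes.tip_of(n,'wrist'))
snap('side','side6.png')
for n in ['handle','ring_0_center','pot_center','small_pot','timer','pastry_brush']: print(n,eyes.tip_of(n,'side'))
```

```text
0.08541412950791724 [ 0.52303761 -0.0696126   0.40659832] [-0.06135055 -0.70578863  0.25535858] 22.2
759 [ 0.52558661 -0.06343695  0.27607046] [0.27418455 0.2761377  0.27777841] ((0.5208169221878052, -0.06518544256687164), (0.07541575282812119, 0.011194491758942604), 16.929935455322266)
[{'xyz': [0.5185, -0.0656, 0.2692], 'conf': 0.81}]
[{'xyz': [0.4112, 0.1568, 0.0407], 'conf': 0.55}]
[{'xyz': [0.4439, 0.2592, 0.0332], 'conf': 0.88}]
handle [{'xyz': [0.5203, -0.0716, 0.2719], 'conf': 0.86}]
ring_0_center [{'xyz': [0.4137, 0.161, 0.036], 'conf': 0.85}]
pot_center [{'xyz': [0.4426, 0.259, 0.0317], 'conf': 0.93}]
small_pot [{'xyz': [0.604, 0.1875, 0.0023], 'conf': 0.63}]
timer [{'xyz': [0.4973, -0.2375, 0.0031], 'conf': 0.52}, {'xyz': [0.4424, 0.2577, 0.0324], 'conf': 0.27}]
pastry_brush [{'xyz': [0.6843, -0.0151, -0.0003], 'conf': 0.78}, {'xyz': [0.4995, -0.2392, 0.0034], 'conf': 0.48}, {'xyz': [0.4385, 0.2595, 0.0329], 'conf': 0.29}]
```

View pics/wr6.png

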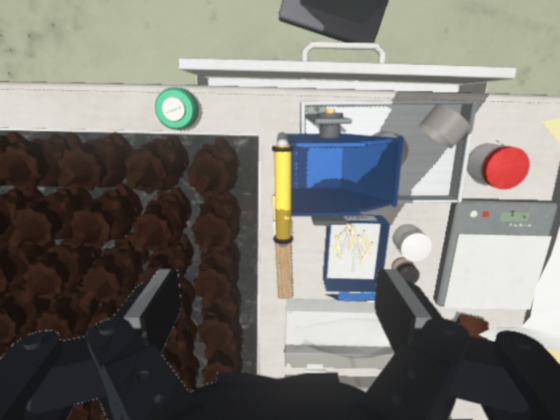

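View pics/side6.png

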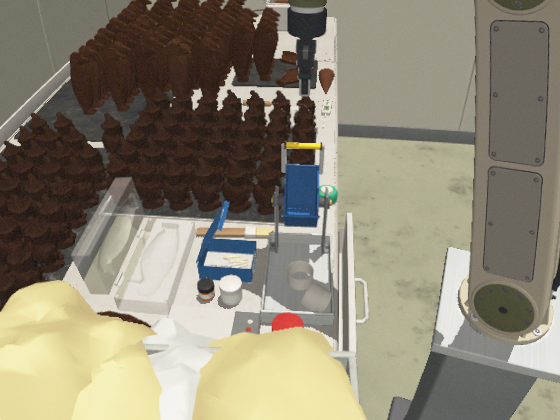

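```bash
python3 -c "
from h import *
print(ticket.hand_in())"
```

```text
the job is handed in; nothing more can be done
None
```

The job is done and handed in at about 22.5 s of the 67 s allowed.

- **Pot:** I lifted it out by its lid and stood it upright on the clear patch beyond the front wall of the tray. It was at about (0.443, 0.259) m when last checked.
- **Bin forward:** I pulled it by the yellow handle bar at a slow, steady pace until it reached its stop. There the reading rose to about 23 N with no further movement.
- **Ring cutters:** Both slid out into the tray. One lies flat. The other is tipped on its side at the front corner, inside the tray.
- **Bin back home:** I swung it back until it pressed against its rear stop, at about 14 N with no further movement. Then I released it.

My last pictures show the bin empty and the handle within about 2 mm of its starting position. The pot is upright and clear of the tray, and the gripper is well above everything. The timer, pastry brush and small pot are where they were, within measurement error.

- **Clear spot not detected:** The network never reported it, so I chose the place from depth data, between the scale, the cloth and the tray.
- **Pot contact force:** I pressed the pot down with about 28 N when setting it on the bench, and backed off before opening the fingers.

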